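# Sort the bench and box the dish

### The job

Tidy the mixed things off the dark mat: lay both felt markers flat in the yellow tray and both capped tubes flat in the green tray, none on top of another. Put the culture dish upright in the orange hinged case, keeping it level all the way, and after it lies flat on the case floor, close the white lid fully. Let go of everything and leave it at rest.

Things in the scene. Friction and masses are not known exactly. Their poses are not given: they have to be found in the camera images.
- blue_marker_centre (a point): centre of the blue and white felt marker lying on the mat: 132 mm long (its y axis), 12 mm wide, 12 to 14 mm thick, 12 g; its centre is 6 mm above its underside. Grasp across the barrel. It does not roll easily.
- red_marker_centre (a point): centre of the red and white felt marker: same size and axes as the blue one.
- big_tube_centre (a point): centre of the thick capped conical tube with the blue cap, lying on its side: 114 mm long (its y axis), cap 34 mm across and barrel a little thinner; centre 17 mm above its underside. The cap is at -y.
- small_tube_centre (a point): centre of the thin capped conical tube with the orange cap, lying on its side: 118 mm long (its y axis), cap 22 mm across, barrel about 17 mm; centre 11 mm above its underside. The cap is at -y.
- dish_centre (a point): centre of the round, flat culture dish (cream on white), 60 mm diameter, 15 mm high, 18 g, z axis up; centre 7.5 mm above its underside. Grasp it across its diameter. At the start it, the markers and the tubes all lie on the dark mat, which is 3 mm thick.
- yellow_tray: shallow open tray, fixed to the worktop: outside 190 mm (its x) by 150 mm (its y) by 18 mm high, walls and floor 5 mm thick; origin at the centre of its underside. For the markers. Behind the trays and the case stand two tall bench machines (about 0.2 m high or more; fronts at about x = 0.57 m or more, from about y = +0.13 to -0.47 m): carry things across in front of them, not through them.
- green_tray: same tray in green, same size and origin; for the tubes.
- dish_case: orange open-topped case, fixed to the worktop, with a hinged white lid: outside 110 mm (its x) by 130 mm (its y) by 35 mm high, walls and floor 5 mm thick; origin at the centre of its underside. The lid's hinge runs along its +x rim. For the dish.
- case_lid (a joint): opening angle of the white lid (110 by 130 by 6 mm) of the orange case, in rad: 0 closed, 1.57 upright, 1.9 fully back against its stop. Starts open. Its hinge line lies 0 to 1 mm above the case's rim, directly over the +x outer wall face (55 mm from the case's origin along its +x, 35.5 mm above the worktop). The hinge is stiff enough that the lid stays where it is left; a push of about 1 N at the free edge turns it, toward the case's -x to close.
- lid_tab (a point): centre of the black finger tab (40 mm wide, 8 mm thick, 14 mm long) at the middle of the lid's free edge, 115 mm from the hinge; with the lid closed it overhangs the case's -x side.

How it is judged:
By the outcome, as a careful person would: the job done as asked, in the order asked, and still so for the second after the job is handed in, with the robot touching nothing.
It also fails if it takes over 147 s, if anything falls off the work surface, if the arm or the gripper's body presses on something with over 40 N, if the wrist force passes 120 N, or if a joint passes its speed limit or range.

### The arm

A 7-joint arm with a two-finger parallel gripper is mounted at the origin on a cart in front of the work surface, level with it; the furniture and walls round the work are solid. World frame = base frame: x ahead of the robot, y to its left, z up, the work surface at z = 0. Lengths are in m, angles in rad, forces in N, time in s.
With the tool pointing down it reaches from about 0.425 to 1.025 m from the base axis. Payload 3.6 kg.
Tool frame: the origin (TCP) lies between the finger pads; the fingertips stand manip.tip_extent ahead of it and the grasp point (between the pads) lies 8 mm behind it (manip.tip_extent is the distance from the TCP to the fingertips, in m); z points along the fingers, y is the direction in which the jaws open and shut (so a half turn about z gives the same grasp; the last joint's range is limited). The gripper opens to 85 mm and grips with 20 to 120 N. Pads are 22 mm wide; open, the fingers measure 114 mm over their backs; the gripper's body (76 mm by 85 mm) begins 54 mm behind the grasp point. The pads swing forward as they close: fully open they stand 13 mm farther back than shut.
Start: joints at [-1.208, 0.591, 0.048, 1.609, -0.033, 0.943, -0.034], TCP at [0.32, 0.651, 0.242] pointing down, gripper open.
Joint ranges: [-2.69, 2.69], [-0.47, 2.24], [-1.27, 1.36], [0.19, 2.51], [-1.53, 4.68], [0.08, 2.07], [-3.09, 3.09]. Speed limits (rad/s): [2.57, 2.57, 3.14, 3.14, 3.14, 3.14, 3.14].

### API

Orientations are given as a unit quaternion [x, y, z, w].
In Python, from plant import manip gives the robot as it stands. Calls block until the motion is done:
- manip.reach(position, orientation): joint-space move of the TCP to a pose.
- manip.move_linear(position, rotation=None, max_speed=0.15, stop_force=None): straight line of the TCP; rotation=None keeps the orientation; max_speed is the mean speed in m/s. With stop_force (N) it stops when the force on the tool has changed by that much, and returns True; else False.
- manip.goto_joints(angles): joint-space move.
- manip.command_gripper(opening): opening from 0.0 (shut) to 1.0 (fully open); the grip force is fixed at half the most; returns when the fingers have stopped.
- manip.dwell(seconds).
- manip.solve_ik(position, orientation): joint angles nearest the present ones, or None.
- manip.read_state(): the state.
- manip.grab_frame(name): name is "side" or "top"; returns a dict with "image" (420x560x3 uint8, blue, green, red), "fx", "fy", "cx", "cy" (pixels), "D" ([k1, k2, p1, p2, k3] as OpenCV has them; the pictures are not rectified), "pose" (4x4, takes a point from camera to world coordinates). Camera axes: x right, y up, looking along -z (the intrinsics and any distortion apply to the point x, -y, -z); pixel columns grow to the right and rows downward; lengths in m; the calibration is good to about 2 mm. A picture is of the moment at which its call begins. There is no depth.
A pose or a line that the arm cannot do raises manip.Unreachable and nothing moves.
- manip.job_done(): hands the job in, once; it reports no verdict.
The state is a dict: "time_s": time; "joints": joint angles; "qvel": joint speeds; "tau": joint torques, N m; "tool_pos": TCP position; "eef_rot": TCP orientation; "ft_force": force on the tool from outside, world axes, zero at the start; "ft_torque": the same for the moment, N m; "finger_gap": opening from 0.0 (shut) to 1.0 (fully open).
Only numpy, scipy, OpenCV 4.12 (cv2) and the standard library are available. Lean on these libraries where they do the work, as an engineer would, in place of code of your own. Each camera call takes 0.05 s, during which the arm holds its last target.

## Working session

There is one attempt and no reset: what is moved stays moved. The work goes in short steps, each a Python script; the robot and the scene stay as the last script left them, time stands still between calls to the robot, and variables do not carry over. Pictures are saved under pics/ and viewed, and the job is handed in when it is done.

```bash
ls; mkdir -p pics
cat > h.py <<'E'
from plant import manip
import numpy as np, cv2
def snap(name,fn):
    f=manip.grab_frame(name); cv2.imwrite('pics/'+fn,f['image']); np.save('pics/'+fn+'.npy',f,allow_pickle=True); return f
def load(fn): return np.load('pics/'+fn+'.npy',allow_pickle=True).item()
def ray(f,px):
    K=np.array([[f['fx'],0,f['cx']],[0,f['fy'],f['cy']],[0,0,1.]])
    u=cv2.undistortPoints(np.array(px,float).reshape(-1,1,2),K,np.array(f['D'],float)).reshape(-1,2)
    P=np.array(f['pose']); d=np.c_[u[:,0],-u[:,1],-np.ones(len(u))]@P[:3,:3].T
    return P[:3,3],d
def onplane(f,px,z):
    o,d=ray(f,px); t=(z-o[2])/d[:,2]; return o+d*t[:,None]
def proj(f,X):
    K=np.array([[f['fx'],0,f['cx']],[0,f['fy'],f['cy']],[0,0,1.]])
    P=np.array(f['pose']); c=(np.array(X,float).reshape(-1,3)-P[:3,3])@P[:3,:3]
    c=c*[1,-1,-1]
    return cv2.projectPoints(c,np.zeros(3),np.zeros(3),K,np.array(f['D'],float))[0].reshape(-1,2)
E
python3 - <<'E'
from h import *
for n in('top','side'):
    f=snap(n,n+'0.png'); print(n,f['fx'],f['cx'],f['cy'],f['D'],np.round(f['pose'],3).tolist())
s=manip.read_state(); print(s['time_s'],s['tool_pos'],s['eef_rot'],s['finger_gap'],manip.tip_extent)
E
```

```text
pics
top 535.5639110669916 282.10527190201196 196.96946688941424 [-0.08374818  0.          0.          0.          0.        ] [[-0.028, 0.99, -0.138, 0.288], [-1.0, -0.029, -0.001, 0.021], [-0.005, 0.138, 0.99, 1.49], [0.0, 0.0, 0.0, 1.0]]
side 410.0176398878242 273.67861123023357 209.93494087764165 [-0.00414574  0.          0.          0.          0.        ] [[0.914, 0.242, -0.326, 0.032], [-0.405, 0.529, -0.746, -0.974], [-0.008, 0.814, 0.581, 0.832], [0.0, 0.0, 0.0, 1.0]]
0.1 [0.31945745 0.65001268 0.24124973] [ 2.26403593e-01  9.74033047e-01 -1.00219060e-03 -1.78206626e-04] 1.0000230718311416 0.011
```

View pics/top0.png

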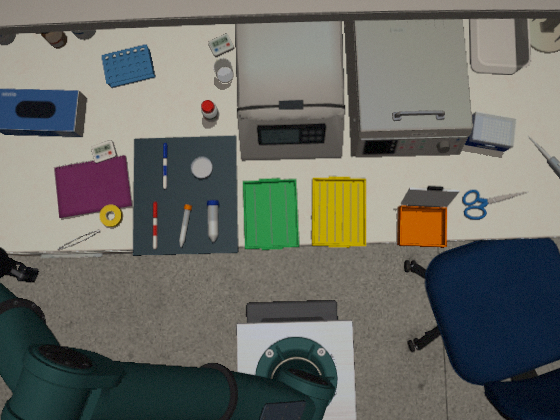

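View pics/side0.png

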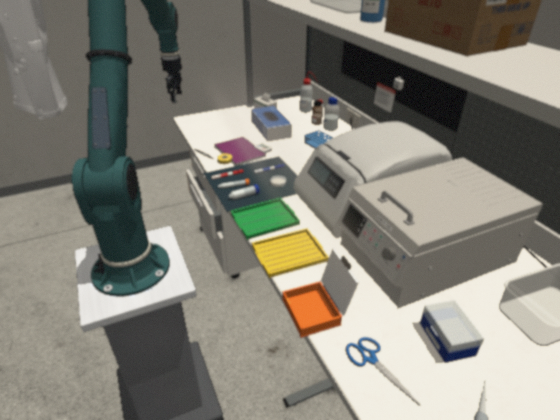

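The top view shows the mat at columns 134–238, rows 137–255. The items on it are the blue marker (165,165), red marker (155,225), dish (201,167), small tube (185,225) and big tube (212,220). The green tray is at (271,213), the yellow at (339,212) and the orange case at (422,226), with its lid open. I'll measure these next.

```bash
cat > seg.py <<'E'
from h import *
f=load('top0.png'); im=f['image']
hsv=cv2.cvtColor(im,cv2.COLOR_BGR2HSV)
def comp(mask,roi,mn=8):
    m=np.zeros(mask.shape,np.uint8); x0,y0,x1,y1=roi; m[y0:y1,x0:x1]=mask[y0:y1,x0:x1]*255
    n,l,st,c=cv2.connectedComponentsWithStats(m)
    out=[]
    for i in range(1,n):
        if st[i,4]>=mn: out.append((st[i,4],c[i],np.argwhere(l==i)[:,::-1]))
    return sorted(out,key=lambda t:-t[0])
def rect(pts,z):
    w=onplane(f,pts,z)[:,:2].astype(np.float32)
    return cv2.minAreaRect(w*1000)
H,S,V=[hsv[...,i].astype(int) for i in range(3)]
for name,roi,mask,z in [
 ('green',(235,165,305,260),(H>45)&(H<80)&(S>120),.018),
 ('yellow',(305,165,372,260),(H>20)&(H<35)&(S>120),.018),
 ('case',(390,195,455,255),(H<16)&(S>150),.035)]:
    c=comp(mask,roi)[0]; print(name,c[0],c[1],rect(c[2],z))
# objects on mat: brighter / different than mat
mat=np.median(im[240:252,165:200].reshape(-1,3),0); print(mat)
d=np.abs(im.astype(int)-mat).sum(2)
for c in comp(d>70,(138,140,236,253),15):
    for z in (.009,.012,.02): print(c[0],np.round(c[1],1),'z',z,[np.round(a,1) for a in rect(c[2],z)])
big=cv2.resize(im[130:260,130:240],None,fx=6,fy=6,interpolation=cv2.INTER_CUBIC)[:600*2]
cv2.imwrite('pics/mat0.png',cv2.resize(im[130:260,130:240],None,fx=4.6,fy=4.6,interpolation=cv2.INTER_CUBIC))
cv2.imwrite('pics/trays0.png',cv2.resize(im[165:265,240:480],None,fx=3.3,fy=3.3,interpolation=cv2.INTER_CUBIC))
E
python3 seg.py
```

```text
green 3443 [270.08190532 213.86000581] ((448.6905212402344, 57.09693908691406), (195.3946533203125, 147.49098205566406), 0.8896646499633789)
yellow 3732 [338.49276527 211.64764202] ((449.29156494140625, -132.77752685546875), (148.0499267578125, 197.69696044921875), 87.92936706542969)
case 1949 [421.94869164 226.04309903] ((400.44720458984375, -357.0552673339844), (135.0695343017578, 110.55313110351562), 85.51925659179688)
[68. 64. 54.]
381 [212.5 219.1] z 0.009 [array([436.1, 217.9]), array([ 30.8, 111.8]), np.float64(89.5)]
381 [212.5 219.1] z 0.012 [array([435.8, 217.5]), array([ 30.8, 111.6]), np.float64(89.5)]
381 [212.5 219.1] z 0.02 [array([435. , 216.5]), array([ 30.6, 111. ]), np.float64(89.5)]
380 [201.3 167.1] z 0.009 [array([584.9, 247.4]), array([64.7, 59.2]), np.float64(25.5)]
380 [201.3 167.1] z 0.012 [array([584.3, 247. ]), array([64.6, 59.1]), np.float64(25.5)]
380 [201.3 167.1] z 0.02 [array([582.7, 245.8]), array([64.2, 58.8]), np.float64(25.5)]
243 [184.4 223.6] z 0.009 [array([423. , 295.7]), array([ 21.2, 120.8]), np.float64(81.1)]
243 [184.4 223.6] z 0.012 [array([422.7, 295.2]), array([ 21.2, 120.5]), np.float64(81.1)]
243 [184.4 223.6] z 0.02 [array([422. , 293.7]), array([ 21.1, 119.9]), np.float64(81.1)]
187 [154.5 224.9] z 0.009 [array([426.7, 380.6]), array([128.9,   8.5]), np.float64(0.2)]
187 [154.5 224.9] z 0.012 [array([426.4, 379.9]), array([128.6,   8.5]), np.float64(0.2)]
187 [154.5 224.9] z 0.02 [array([425.6, 378. ]), array([127.9,   8.5]), np.float64(0.2)]
159 [164.5 165.5] z 0.009 [array([593.5, 351.5]), array([132.7,  11.5]), np.float64(0.3)]
159 [164.5 165.5] z 0.012 [array([592.8, 350.8]), array([132.4,  11.5]), np.float64(0.3)]
159 [164.5 165.5] z 0.02 [array([591.2, 349. ]), array([131.7,  11.4]), np.float64(0.3)]
```

View pics/mat0.png

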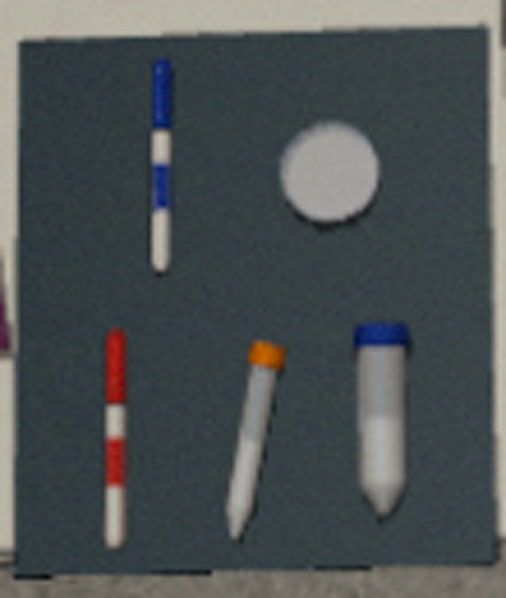

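View pics/trays0.png

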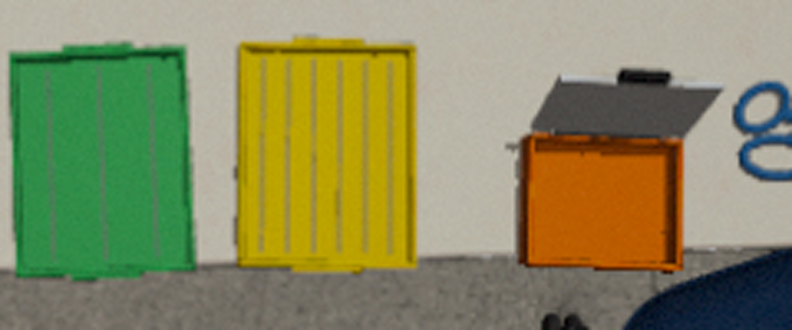

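Measured sizes match the given ones: big tube 31×112, small tube 21×121, markers about 130 long, trays about 195 long including the lips. Next I'll triangulate the lid tab and check the case corners in the side view.

```bash
cat > tri.py <<'E'
from h import *
t=load('top0.png'); s=load('side0.png')
def dark(f,roi,thr):
    x0,y0,x1,y1=roi; g=cv2.cvtColor(f['image'],cv2.COLOR_BGR2GRAY)[y0:y1,x0:x1]
    p=np.argwhere(g<thr)[:,::-1]+[x0,y0]; return len(p),p.mean(0)
a=dark(t,(425,183,446,194),45); b=dark(s,(338,252,356,274),60); print(a,b)
o1,d1=ray(t,[a[1]]);o2,d2=ray(s,[b[1]])
A=np.c_[d1[0],-d2[0]]; k=np.linalg.lstsq(A,o2-o1,rcond=None)[0]
p1=o1+k[0]*d1[0];p2=o2+k[1]*d2[0]; print('tab',p1,p2)
def hs(f): return [c.astype(int) for c in cv2.split(cv2.cvtColor(f['image'],cv2.COLOR_BGR2HSV))]
# dish in side view
H,S,V=hs(s)
for nm,m,roi,z in [('dish',(V>120)&(S<60),(268,172,292,190),.018)]:
    x0,y0,x1,y1=roi; p=np.argwhere(m[y0:y1,x0:x1])[:,::-1]+[x0,y0]; print(nm,len(p),p.mean(0),onplane(s,[p.mean(0)],.0105))
v=s['image'].copy()
def draw(im,f,c,yaw,lx,ly,h):
    R=np.array([[np.cos(yaw),-np.sin(yaw)],[np.sin(yaw),np.cos(yaw)]])
    for z in(0,h):
        q=np.array([[lx,ly],[-lx,ly],[-lx,-ly],[lx,-ly]])/2@R.T+c
        cv2.polylines(im,[np.round(proj(f,np.c_[q,[z]*4])*16).astype(np.int32)],True,(255,0,255),1,cv2.LINE_AA,4)
for f,nm,roi in((t,'top',(240,165,480,265)),(s,'side',(220,190,370,340))):
    im=f['image'].copy()
    draw(im,f,(.447,.057),0.0,.19,.15,.018);draw(im,f,(.448,-.132),0,.19,.15,.018);draw(im,f,(.400,-.357),0,.11,.13,.035)
    x0,y0,x1,y1=roi; cv2.imwrite('pics/ov_%s.png'%nm,cv2.resize(im[y0:y1,x0:x1],None,fx=3.3 if nm=='top' else 4,fy=3.3 if nm=='top' else 4))
E
python3 tri.py
```

```text
(51, array([435.11764706, 188.21568627])) (0, array([nan, nan]))
 ** On entry to DLASCL parameter number  4 had an illegal value
 ** On entry to DLASCL parameter number  4 had an illegal value
 ** On entry to DLASCL parameter number  4 had an illegal value
 ** On entry to DLASCL parameter number  4 had an illegal value
 ** On entry to DLASCL parameter number  5 had an illegal value
 ** On entry to DLASCL parameter number  4 had an illegal valuetri.py:5: RuntimeWarning: Mean of empty slice.
  p=np.argwhere(g<thr)[:,::-1]+[x0,y0]; return len(p),p.mean(0)
  ret = um.true_divide(
Traceback (most recent call last):
  File "tri.py", line 8, in <module>
    A=np.c_[d1[0],-d2[0]]; k=np.linalg.lstsq(A,o2-o1,rcond=None)[0]
                             ~~~~~~~~~~~~~~~^^^^^^^^^^^^^^^^^^^^
numpy.linalg.LinAlgError: SVD did not converge in Linear Least Squares
```

```bash
sed -i 's/(338,252,356,274),60/(338,254,354,272),85/' tri.py; python3 tri.py
```

```text
(51, array([435.11764706, 188.21568627])) (38, array([345.39473684, 262.89473684]))
tab [ 0.4871449  -0.3688389   0.14518933] [ 0.48581049 -0.36825564  0.14482238]
dish 139 [278.         180.04316547] [[0.58701114 0.25271116 0.0105    ]]
```

```bash
ls -t pics | head -3
```

```text
ov_side.png
ov_top.png
trays0.png
```

View pics/ov_top.png

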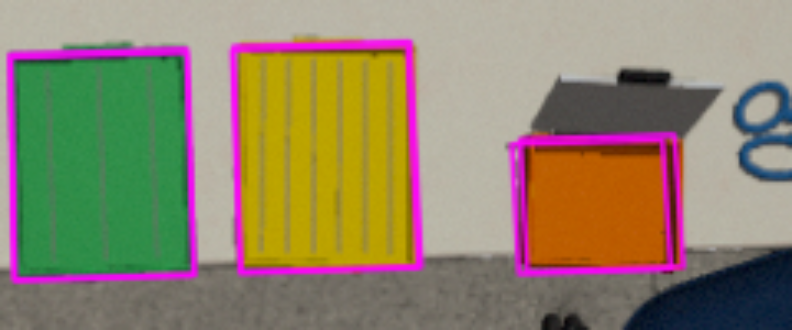

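View pics/ov_side.png

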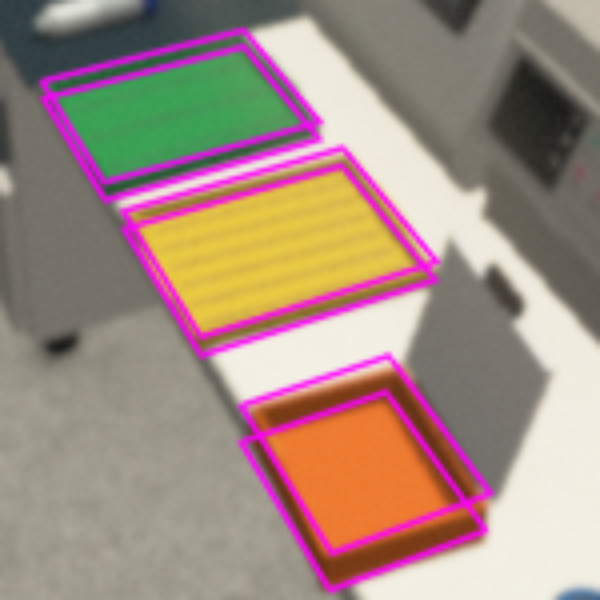

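Overlays fit within about 3 mm. The tab triangulates to (0.487, -0.369, 0.145), 114 mm from the hinge line, so the lid angle is about 1.85 rad. I put the case at about (0.401, -0.360) with yaw -3.5°. I'll start with the red marker.

```bash
cat >> h.py <<'E'
from scipy.spatial.transform import Rotation as Ro
def q(a,deg=True):
    return (Ro.from_euler('z',a,degrees=deg)*Ro.from_matrix(np.diag([-1.,1,-1]))).as_quat()
def st(tag=''):
    s=manip.read_state(); print(tag,'t=%.1f'%s['time_s'],np.round(s['tool_pos'],4),'gap %.3f'%s['finger_gap'],'F',np.round(s['ft_force'],1)); return s
def pick(x,y,a,z,op=1.0,hi=.12,lift=.15):
    manip.reach([x,y,hi],q(a)); manip.command_gripper(op)
    r=manip.move_linear([x,y,z],max_speed=.15,stop_force=12); 
    if r: st('contact!')
    manip.command_gripper(0.); st('grip')
    manip.move_linear([x,y,lift],max_speed=.25); return st('lift')
def place(x,y,a,z,op,hi=.12):
    manip.move_linear([x,y,hi],q(a),max_speed=.35)
    r=manip.move_linear([x,y,z],max_speed=.12,stop_force=8); st('down %s'%r)
    manip.command_gripper(op); manip.move_linear([x,y,hi],max_speed=.3); st('released')
E
python3 - <<'E'
from h import *
pick(.4265,.380,0,.0165,op=.6)
snap('side','s1.png'); snap('top','t1.png')
E
```

```text
grip t=3.0 [0.4269 0.3804 0.0176] gap 0.122 F [ 0.3 -0.4  6.4]
lift t=3.7 [0.4259 0.3794 0.1493] gap 0.122 F [-1.1 -0.  -0.5]
```

```bash
python3 - <<'E'
from h import *
place(.452,-.165,0,.0205,.4)
manip.move_linear([.46,.25,.15],max_speed=.5)
pick(.593,.351,0,.0175,op=.6)
manip.move_linear([.455,.30,.16],max_speed=.4)
place(.452,-.103,0,.0205,.3)
snap('side','s2.png'); snap('top','t2.png')
E
python3 -c "
import cv2
a=cv2.imread('pics/t2.png')[130:260,130:460];cv2.imwrite('pics/t2c.png',cv2.resize(a,None,fx=2.4,fy=2.4,interpolation=2))
a=cv2.imread('pics/s2.png')[130:340,190:380];cv2.imwrite('pics/s2c.png',cv2.resize(a,None,fx=2.8,fy=2.8,interpolation=2))"
```

```text
down True t=6.4 [ 0.4513 -0.164   0.0195] gap 0.123 F [-1.1 -0.8  5.8]
released t=7.2 [ 0.4524 -0.1653  0.121 ] gap 0.404 F [-1.2  0.4 -0.4]
grip t=10.6 [0.5936 0.3514 0.0188] gap 0.115 F [-0.9 -0.1  5.7]
lift t=11.3 [0.5921 0.3503 0.149 ] gap 0.121 F [-0.5 -0.4 -0.4]
down True t=13.9 [ 0.4514 -0.1017  0.0206] gap 0.114 F [-0.3 -0.5  7.3]
released t=14.7 [ 0.4524 -0.1032  0.1209] gap 0.300 F [-0.5  0.   0.3]
```

View pics/t2c.png

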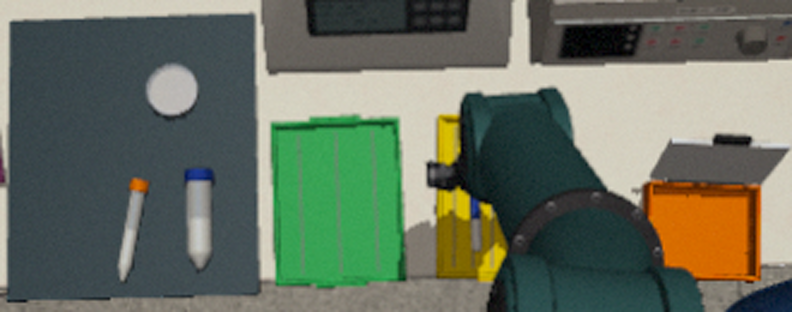

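View pics/s2c.png

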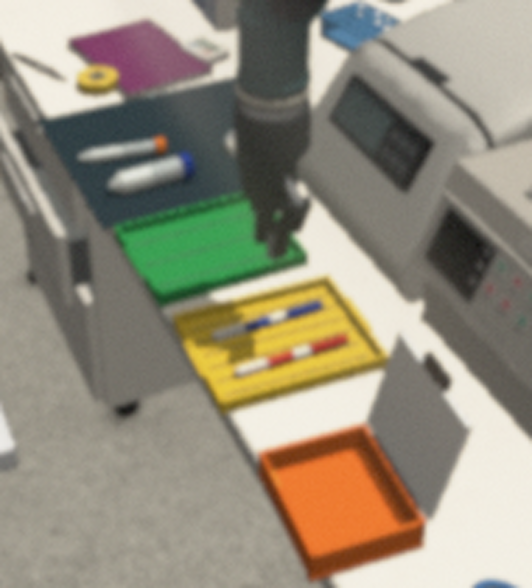

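Both markers lie flat and apart in the yellow tray (side crop (265,320) and (292,357)). The tubes are next.

```bash
python3 - <<'E'
from h import *
manip.move_linear([.44,.2,.15],max_speed=.5)
pick(.4235,.2955,-9,.018,op=.5)
place(.450,.020,0,.0205,.36)
manip.move_linear([.44,.2,.15],max_speed=.5)
pick(.4365,.2170,-.5,.021,op=.6)
place(.452,.082,0,.0235,.50)
manip.move_linear([.5,.3,.2],max_speed=.5)
snap('side','s3.png'); snap('top','t3.png')
E
python3 -c "
import cv2
a=cv2.imread('pics/t3.png')[130:260,130:460];cv2.imwrite('pics/t3c.png',cv2.resize(a,None,fx=2.4,fy=2.4,interpolation=2))
a=cv2.imread('pics/s3.png')[130:340,190:380];cv2.imwrite('pics/s3c.png',cv2.resize(a,None,fx=2.8,fy=2.8,interpolation=2))"
```

```text
grip t=17.6 [0.424  0.2959 0.0191] gap 0.165 F [-0.7 -1.3  5.8]
lift t=18.3 [0.423  0.2951 0.1497] gap 0.166 F [-0.1  0.1 -0.9]
down True t=20.1 [0.4494 0.0216 0.021 ] gap 0.162 F [-0.8 -0.1  7.9]
released t=20.8 [0.4505 0.0199 0.1209] gap 0.361 F [ 0.1 -0.5 -0.1]
grip t=23.1 [0.4371 0.2174 0.0222] gap 0.314 F [-0.4  0.2  6.8]
lift t=23.8 [0.4361 0.2166 0.1498] gap 0.311 F [ 0.5 -0.7 -0.4]
down True t=25.1 [0.4512 0.0836 0.0241] gap 0.311 F [-0.2 -0.1  6.8]
released t=25.9 [0.4525 0.082  0.1208] gap 0.497 F [ 0.2 -0.7 -0.2]
```

View pics/t3c.png

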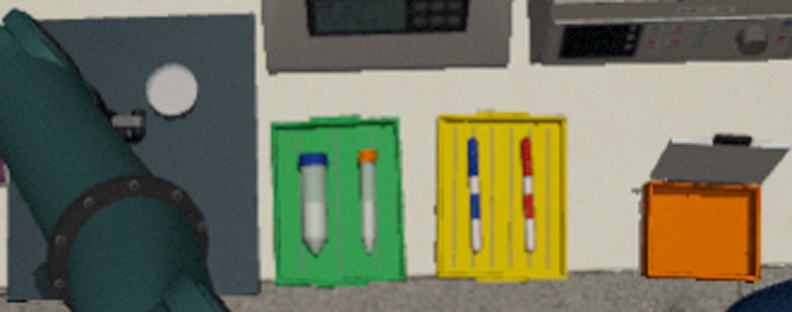

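View pics/s3c.png

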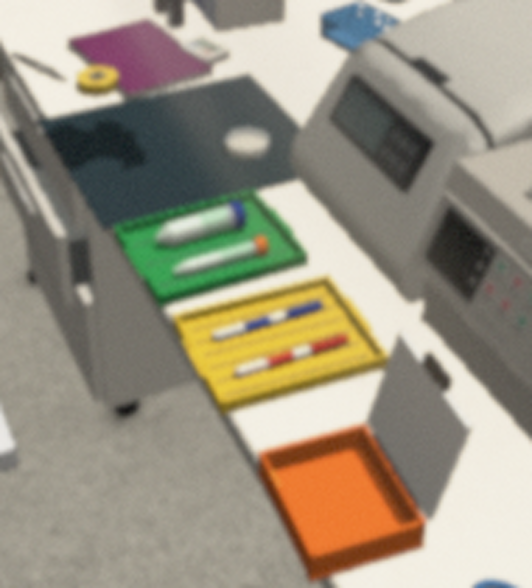

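All four items lie flat in the right trays. Now the dish, moved on straight lines with the tool kept vertical.

```bash
python3 - <<'E'
from h import *
f=load('t3.png'); im=f['image'].astype(int)
m=(np.abs(im-[68,64,54]).sum(2)>110).astype(np.uint8); m[:, :184]=0; m[:,218:]=0; m[:150]=0; m[186:]=0
c=max(cv2.findContours(m,0,1)[0],key=cv2.contourArea); w=onplane(f,c.reshape(-1,2),.016)[:,:2].astype(np.float32)
e=cv2.fitEllipse(w*1000); print(e)
x,y=np.array(e[0])/1000; x=(x+.586)/2; y=(2*y+.250)/3; print(x,y)
manip.reach([x,y,.12],q(0)); manip.command_gripper(1.)
print(manip.move_linear([x,y,.014],max_speed=.1,stop_force=12)); st()
manip.command_gripper(.0); st('grip')
manip.move_linear([x,y,.04],max_speed=.05); st('lift'); snap('side','s4.png')
E
python3 -c "
import cv2
a=cv2.imread('pics/s4.png')[130:240,200:350];cv2.imwrite('pics/s4c.png',cv2.resize(a,None,fx=4,fy=4,interpolation=2))"
```

```text
((585.8941650390625, 247.40049743652344), (58.018402099609375, 59.5611686706543), 95.81541442871094)
0.5859470825195312 0.24826699829101562
False
 t=28.9 [0.5865 0.2485 0.0147] gap 1.000 F [ 0.7 -0.4  0.2]
grip t=29.3 [0.5865 0.2485 0.0155] gap 0.673 F [-1.4 -0.2  6.2]
lift t=30.0 [0.5859 0.2482 0.0401] gap 0.676 F [1.3 0.3 0.5]
```

View pics/s4c.png

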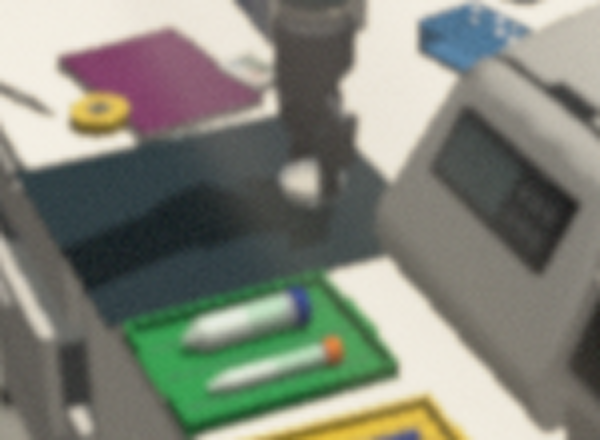

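The dish is held at gap 0.676 (about 58 mm) and is clear of the mat. I'll carry it slowly to the case.

```bash
python3 - <<'E'
from h import *
manip.move_linear([.586,.248,.17],max_speed=.12)
manip.move_linear([.47,.2,.17],max_speed=.15)
cx,cy=.400,-.360
manip.move_linear([.45,-.15,.17],q(-2),max_speed=.2)
manip.move_linear([cx,cy,.17],q(-3.5),max_speed=.2); st('above')
snap('side','s5.png'); snap('top','t5.png')
E
python3 -c "
import cv2
a=cv2.imread('pics/t5.png')[130:260,300:480];cv2.imwrite('pics/t5c.png',cv2.resize(a,None,fx=4,fy=4,interpolation=2))
a=cv2.imread('pics/s5.png')[170:340,230:400];cv2.imwrite('pics/s5c.png',cv2.resize(a,None,fx=3.5,fy=3.5,interpolation=2))"
```

```text
above t=35.4 [ 0.4004 -0.3584  0.1699] gap 0.676 F [ 1.  -0.6  0.5]
```

View pics/t5c.png

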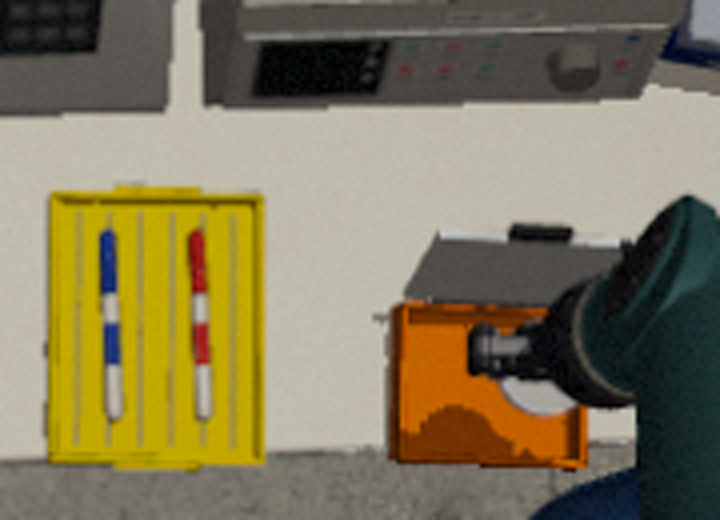

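View pics/s5c.png

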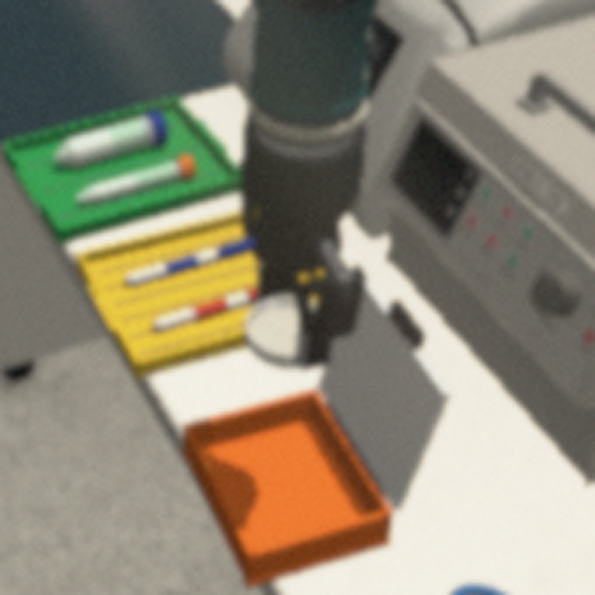

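Run:
```python
from h import *
a=np.linspace(0,2*np.pi,40)
for nm,roi in (('t5.png',(380,170,480,260)),('s5.png',(270,210,370,310))):
    f=load(nm); x0,y0,x1,y1=roi; k=6
    im=cv2.resize(f['image'][y0:y1,x0:x1],None,fx=k,fy=k,interpolation=2)
    for z,c in((.1725,(0,0,255)),(.1575,(255,0,255))):
        P=np.c_[.4004+.03*np.cos(a),-.3584+.03*np.sin(a),np.full(40,z)]
        p=(proj(f,P)-[x0,y0]+.5)*k
        cv2.polylines(im,[p.astype(np.int32)],True,c,1,cv2.LINE_AA)
    cv2.imwrite('pics/o_'+nm,im)
s=manip.read_state(); print(Ro.from_quat(s['eef_rot']).as_matrix().round(3)); print(s['ft_torque'])
```

```text
[[-0.998  0.058 -0.   ]
 [ 0.058  0.998  0.001]
 [ 0.     0.001 -1.   ]]
[-0.02268248 -0.0180659   0.03511139]
```

View pics/o_s5.png

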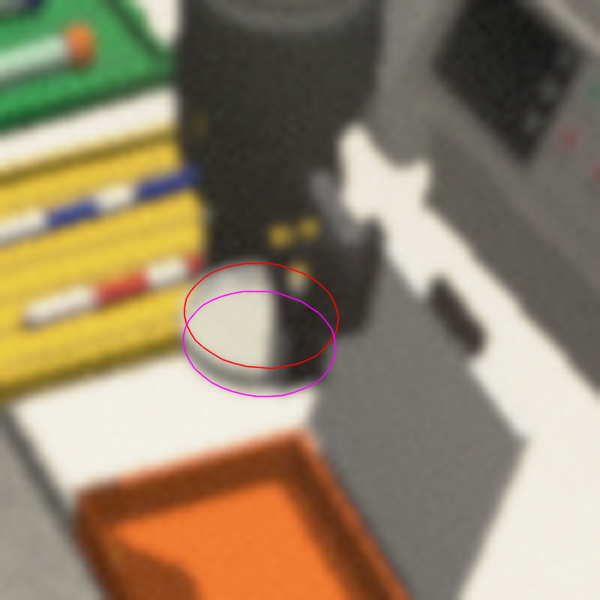

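View pics/o_t5.png

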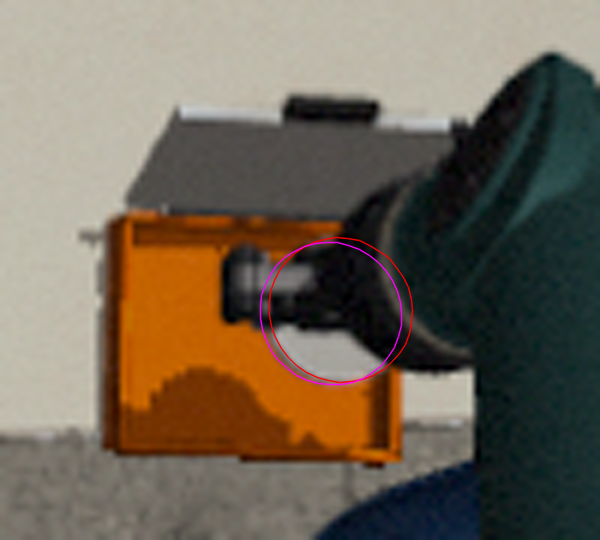

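The held dish matches the level disc outline in both views, so it is centred and level. Lowering it into the case.

```bash
python3 - <<'E'
from h import *
cx,cy=.400,-.361
manip.move_linear([cx,cy,.05],max_speed=.12)
st('b'); r=manip.move_linear([cx,cy,.015],max_speed=.03,stop_force=5); s=st(r)
manip.command_gripper(.80); st('open')
manip.move_linear([cx,cy,.15],max_speed=.15); st()
manip.move_linear([.42,-.12,.2],max_speed=.4)
snap('side','s6.png'); snap('top','t6.png')
E
python3 -c "
import cv2
a=cv2.imread('pics/t6.png')[160:260,370:480];cv2.imwrite('pics/t6c.png',cv2.resize(a,None,fx=5,fy=5,interpolation=2))
a=cv2.imread('pics/s6.png')[230:340,270:380];cv2.imwrite('pics/s6c.png',cv2.resize(a,None,fx=5,fy=5,interpolation=2))"
```

```text
b t=36.6 [ 0.4004 -0.3613  0.0506] gap 0.678 F [ 0.3  0.2 -0.6]
True t=37.6 [ 0.3999 -0.3608  0.0174] gap 0.676 F [-0.7 -0.3  3.5]
open t=37.9 [ 0.3993 -0.3604  0.0169] gap 0.800 F [-0.  -0.5  0.5]
 t=38.9 [ 0.3994 -0.3606  0.1493] gap 0.801 F [-0.3  0.2 -0.1]
```

View pics/t6c.png

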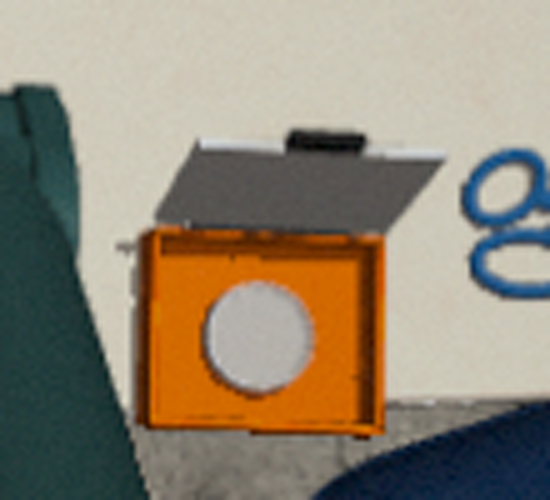

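View pics/s6c.png

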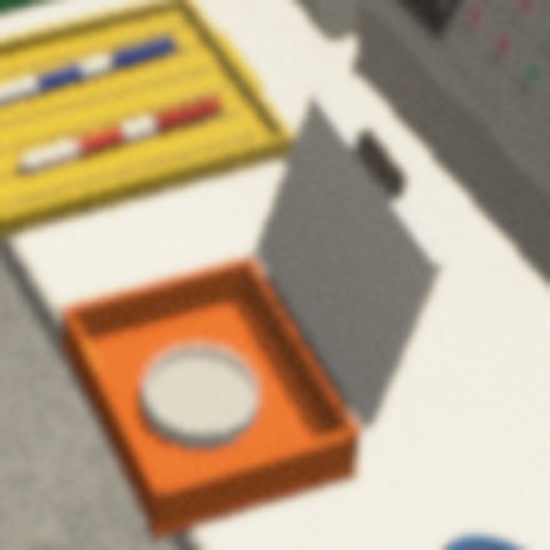

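The dish lies flat and centred in the case (side crop (200,393)). Before pushing the lid I'll check the machine clearance behind it.

Run:
```python
from h import *
t=load('t6.png'); s=load('s6.png')
im=cv2.resize(t['image'][90:240,360:500],None,fx=4,fy=4,interpolation=2); cv2.imwrite('pics/mc.png',im)
im=s['image'].copy()
for x in (.55,.57,.59,.61):
    P=np.c_[np.full(2,x),[-.15,-.47],[0,0]]; p=proj(s,P); cv2.line(im,*[tuple(int(v) for v in a) for a in p],(0,0,255),1)
cv2.imwrite('pics/ms.png',cv2.resize(im[130:320,280:520],None,fx=3,fy=3,interpolation=2))
```

```text
(no output)
```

View pics/ms.png

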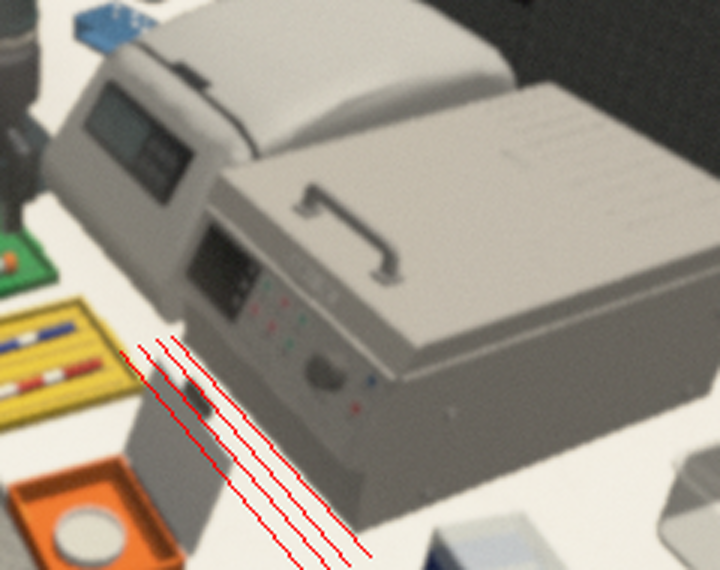

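View pics/mc.png

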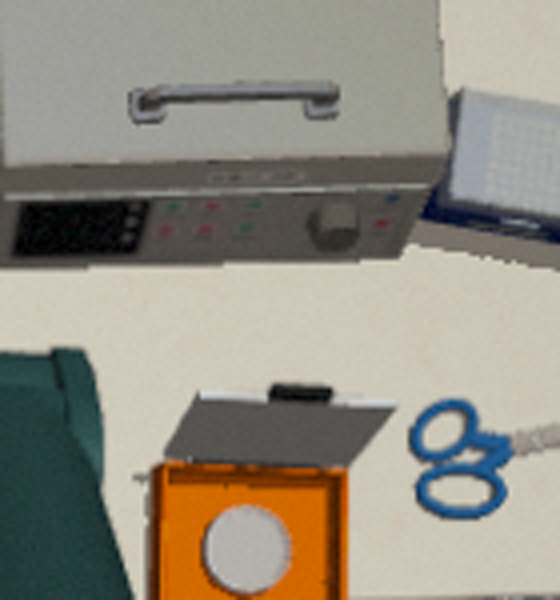

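The right machine's front is at about x = 0.61, so a vertical closed gripper at x ≈ 0.522 has room. Closing the lid along its arc.

```bash
cat > lid.py <<'E'
from h import *
manip.command_gripper(0.)
a=np.radians(-3.5); ex=np.array([np.cos(a),np.sin(a)]); hing=np.array([.401,-.361])+.055*ex
def P(th,r,t=.006,w=.011):
    u=-r*np.cos(th)+t*np.sin(th)+w; z=.0355+r*np.sin(th)+t*np.cos(th)+.011
    return np.r_[hing+u*ex,z]
Q=q(-3.5)
p=np.r_[hing+.067*ex,.25]
manip.move_linear([.42,-.12,.25],max_speed=.3)
manip.move_linear(p,Q,max_speed=.3); st('behind')
p[2]=.128
if manip.move_linear(p,max_speed=.1,stop_force=6): st('hit'); raise SystemExit
st('low')
for th in np.arange(1.7,.05,-.1):
    r=manip.move_linear(P(th,.09),max_speed=.12,stop_force=20)
    if r: st('stop at %.2f'%th); break
st('end'); snap('side','s7.png')
E
python3 lid.py
python3 -c "
import cv2
a=cv2.imread('pics/s7.png')[200:340,250:400];cv2.imwrite('pics/s7c.png',cv2.resize(a,None,fx=4,fy=4,interpolation=2))"
```

```text
behind t=41.8 [ 0.522  -0.3663  0.2489] gap 0.002 F [ 0.2 -0.9 -0.2]
low t=43.2 [ 0.5233 -0.3688  0.1287] gap 0.001 F [0.1 0.4 1.1]
end t=47.6 [ 0.3778 -0.3594  0.0613] gap 0.001 F [-0.7 -0.5 -0.2]
```

View pics/s7c.png

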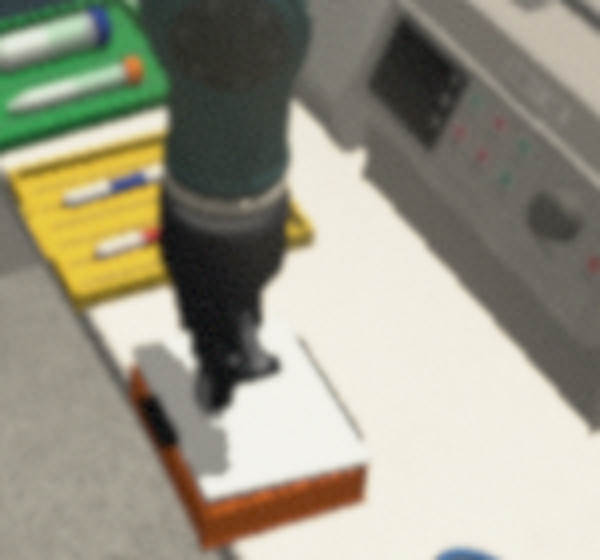

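The lid has followed the finger nearly shut. I'll press it home, then retreat and check.

```bash
python3 - <<'E'
from h import *
s=manip.read_state(); x,y,_=s['tool_pos']
r=manip.move_linear([x,y,.044],max_speed=.03,stop_force=12); st(r)
x2=.36
manip.move_linear([x,y,.08],max_speed=.15); manip.move_linear([x2,y,.08],max_speed=.15)
r=manip.move_linear([x2,y,.044],max_speed=.03,stop_force=15); st(r)
manip.move_linear([x2,y,.15],max_speed=.2); manip.move_linear([.45,.2,.25],max_speed=.4); manip.dwell(.5)
snap('side','s8.png'); snap('top','t8.png'); st()
E
python3 -c "
import cv2
a=cv2.imread('pics/t8.png')[130:260,130:460];cv2.imwrite('pics/t8c.png',cv2.resize(a,None,fx=2.4,fy=2.4,interpolation=2))
a=cv2.imread('pics/s8.png')[170:340,220:390];cv2.imwrite('pics/s8c.png',cv2.resize(a,None,fx=3.5,fy=3.5,interpolation=2))"
```

```text
True t=48.1 [ 0.3782 -0.3599  0.0524] gap -0.002 F [-0.7  0.7 11. ]
True t=49.6 [ 0.3599 -0.3595  0.0524] gap -0.001 F [-0.9  1.6 11.1]
 t=52.4 [0.45 0.2  0.25] gap 0.000 F [ 0.1 -0.4  0. ]
```

View pics/t8c.png

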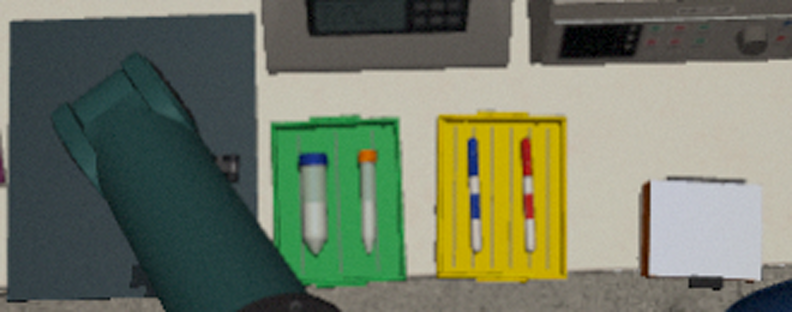

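View pics/s8c.png

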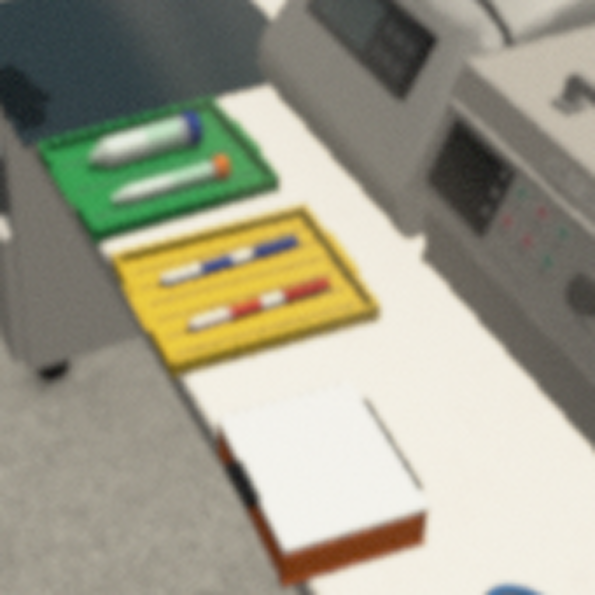

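Both presses stopped with the fingertips at z = 41.4 mm, at two different radii. That is the expected lid-top height, so the lid is flat and fully closed. Handing in.

```bash
python3 -c "
from h import *
manip.job_done()"
```

```text
the job is handed in; nothing more can be done
```

The job is done and handed in at about 52 s of the 147 s allowed.

- **Markers and tubes:** both markers lie flat and apart in the yellow tray, and both capped tubes lie flat and apart in the green tray. The final top and side pictures confirm this.
- **Dish:** I carried it level on straight lines and set it on the case floor. A picture showed it upright, flat and centred before I closed the lid.
- **Lid:** I pushed it shut along its arc and then pressed it at two points. Both presses stopped at z ≈ 41.4 mm, which is the expected height for a fully closed lid, and the pictures show it flat.
- **At hand-in:** the gripper was empty and clear of everything.
- **Disagreements:** the two cameras differed by about 6 mm on the dish's position along y, and the jaws centred it in that direction. The first overlay put the case about 3 mm off and missed its slight turn; I corrected both. No check failed.

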